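# Reset the pull tester's interlock

### The arm

A 6-joint arm with a two-finger parallel gripper is mounted at the origin on a cart in front of the work surface, level with it; the furniture and walls round the work are solid. World frame = base frame: x ahead of the robot, y to its left, z up, the work surface at z = 0. Lengths are in mm, angles in degrees, forces in N, time in s.
With the tool pointing down it reaches from about 350 to 850 mm from the base axis. Payload 8.1 kg.
Tool frame: the origin (TCP) lies midway between the tips of the shut fingers; the grasp point (between the pads) lies 19 mm behind it; z points along the fingers, y is the line along which they close (so a half turn about z gives the same grasp; the last joint's range is limited). The gripper opens to 85 mm and grips with 20 to 120 N. Pads are 22 mm wide; open, the fingers measure 114 mm over their backs; the gripper's body (76 mm by 85 mm) begins 54 mm behind the grasp point. The pads swing forward as they close: fully open they stand 13 mm farther back than shut.
Start: joints at [61.627, 7.471, 85.268, -0, 87.261, -4.893], TCP at [239.035, 550.334, 231.292] pointing down, gripper open.
Joint ranges: [-169.43, 169.43], [-51.17, 129.36], [1.28, 143.12], [-76.62, 256.62], [0, 156.53], [-152.29, 152.29]. Speed limits (degrees/s): [136.94, 136.94, 159.86, 180, 180, 180].

### API

Orientations are given as [roll, pitch, yaw] about the fixed x, y, z axes, in that order (R = Rz(yaw) Ry(pitch) Rx(roll)).
In Python, from bench import sense, snapshot, order, finder gives the robot as it stands.
- The arm moves only by the tool send_rows, never from a script. Its argument "steps" is a list of rows, each a list of 2 entries, a list of its own where there are three numbers: the shift along the world's x, y, z in units of 30 mm (1.0 is 30 mm), then the turn, a rotation vector about the world's x, y, z in rad. In form: [[[dx, dy, dz], [wx, wy, wz]], ...]. A call has 1 to 10 rows; each row is the pose to reach, as a shift and turn from the pose commanded when the call began; what a row does not reach only later rows make up. A row lasts 1/8 s, in which the tool goes at most 62.5 mm and 10.7 degrees, less where a joint would pass 70% of its speed; a pose out of reach is approached as far as the arm can. A call with a gripper value outside its range is refused whole. "fingers" is the closure, from 0 (fully open) to 1 (shut), set as the call begins (left out, the last holds). The fingers move at their own pace and stop on an object; "squeeze" is the grip in N (left out, the last holds). Time passes only in rows, so rows that repeat a pose let the fingers close. It gives the time, the measured TCP pose, the force, the opening and the grip force at its end, in the units of the state.
- sense(): the state, without advancing time (a new reading comes with each control period).
- snapshot(name): name is "scene" or "top" or "wrist"; returns a dict with "img" (480x640x3 uint8, red, green, blue), "K" (3x3 intrinsics, pixels), "pose" (4x4, takes a point from camera to world coordinates). Camera axes: x right, y up, looking along -z (the intrinsics and any distortion apply to the point x, -y, -z); pixel columns grow to the right and rows downward; lengths in mm; the calibration is good to about 2 mm. The wrist camera is an equidistant fisheye: a pixel r from the principal point sees the ray r / f radians off the axis. A picture is of the moment at which its call begins. There is no depth.
- order.hand_in(): hands the job in; it is judged then, once.
Trained networks look in the newest picture that a camera, given by its name, has taken for a name from the list of things; names that differ only in an ending like _2 or _b are one class to them, and where a whole thing is asked for, a point or a joint stands for the part that bears it (a point fixed in the world has none). Each returns a list of dicts, best first, with "confidence" (0 to 1); they miss things now and then, are a little off and sometimes report something else, mostly with a low value. They report only what shows in the picture. A call takes as long as a camera call.
- finder.find_in(label, camera): "box" ([left, top, width, height] as shares, 0 to 1, of the picture: columns of its width, rows of its height, round what is visible of it).
- finder.trace(label, camera): "mask" (480x640 bool, what is visible of it) and "box" ([left, top, width, height] as shares, 0 to 1, of the picture: columns of its width, rows of its height, round what is visible of it).
- finder.pinpoint(label, camera): "at" ([column, row] as shares, 0 to 1, of the picture: columns of its width, rows of its height: a listed point, or the origin of a listed thing).
The state is a dict: "time": time; "joint_pos": joint angles; "qd": joint speeds; "joint_efforts": joint torques, N m; "tool_pos": TCP position; "tcp_rot": TCP orientation; "ft_force": force on the tool from outside, world axes, zero at the start; "wrist_torque": the same for the moment, N m; "finger_gap": finger opening in mm; "grip_force": force on a finger pad.
Only numpy, scipy, OpenCV 4.12 (cv2) and the standard library are available. Lean on these libraries where they do the work, as an engineer would, in place of code of your own. Each camera call takes 0.05 s, during which the arm holds its last target. There are 200 camera calls.

### The job

Reset the interlock of the pull tester: on the small grey key station, press the two green keys down together, one fingertip on each, hold both fully down for three seconds, then let both come up and move clear. Do not press the red key, and leave the cup, stopper and tape beside the station where they are.

Things in the scene. Friction and masses are not known exactly. Their poses are not given: they have to be found in the camera images.
- station: low grey enclosure, 150 x 150 mm and 40 mm high, fixed to the worktop; carries three round keys at the corners of an equilateral triangle of 56 mm sides (centre to centre) about its middle: two green, one red, in any order. Each key has a black collar 42 mm across and 12 mm high on the enclosure; a key that is fully down still stands 4 mm above its collar. A cable gland sticks out 18 mm at the +x side. Origin: centre of the underside, z up
- key_a_top (a point): centre of the flat round top face of the first green key, 26 mm across; moves down with the key; 62 mm above the worktop when up, 56 mm when fully down
- key_a (a joint): travel of the first green key in m: 0 fully up, 0.006 fully down; a spring pushes it up (1.5 N at the top to 5 N fully down)
- key_b_top (a point): centre of the flat round top face of the second green key, 26 mm across; moves down with the key; 62 mm above the worktop when up, 56 mm when fully down
- key_b (a joint): travel of the second green key in m: 0 fully up, 0.006 fully down; a spring pushes it up (1.5 N at the top to 5 N fully down)
- stop_key_top (a point): centre of the flat round top face of the red key, 26 mm across; moves down with the key; 62 mm above the worktop when up, 56 mm when fully down
- stop_key (a joint): travel of the red key in m: 0 fully up, 0.006 fully down; a spring pushes it up (1.5 N at the top to 5 N fully down)
- cup: loose sample cup with blue cap, 52 mm across, 64 mm high, standing beside the station; origin at the centre of its underside
- stopper: loose red rubber stopper, 27 mm across, 24 mm high, beside the station; origin at the centre of its underside
- tape: loose black roll of tape lying flat, 59 mm across, 19 mm high, beside the station; origin at the centre of its underside

How it is judged:
By the outcome, as a careful person would: the job done as asked, in the order asked, and still so for the second after the job is handed in, with the robot touching nothing.
It also fails if it takes over 48 s, if anything falls off the work surface, if the arm or the gripper's body presses on something with over 40 N, if the wrist force passes 120 N, or if a joint passes its speed limit or range.

## Working session

There is one attempt and no reset: what is moved stays moved. The work goes in short steps, Python scripts to look and compute and a tool call to move; the robot and the scene stay as the last step left them, time stands still between calls to the robot, and variables do not carry over. Pictures are saved under pics/ and viewed, at most 10 in all, crops included, and the job is handed in when it is done.

Besides the shell and the picture viewer there is one more tool, called after ">>>" by a JSON object that holds its "name" and its "arguments". send_rows: Moves the arm, as the interface text tells. Its arguments: {"type":"object","properties":{"steps":{"type":"array"},"fingers":{"type":"number"},"squeeze":{"type":"number"}},"required":["steps"]}

```bash
mkdir -p pics; cat > h.py <<'E'
import numpy as np, cv2
from bench import sense, snapshot, order, finder
def ray(s,px,fish=False):
    K,P=s["K"],s["pose"]; x=(px[0]-K[0,2])/K[0,0]; y=(px[1]-K[1,2])/K[1,1]
    if fish:
        r=np.hypot(x,y); k=np.sin(r)/max(r,1e-9); d=np.array([x*k,-y*k,-np.cos(r)])
    else: d=np.array([x,-y,-1.])
    return P[:3,3],P[:3,:3]@d
def at_z(s,px,z,fish=False):
    o,d=ray(s,px,fish); return o+d*(z-o[2])/d[2]
E
python3 - <<'E'
from h import *
print(sense())
ims=[]
for c in ("scene","top"):
    s=snapshot(c); cv2.imwrite(f"pics/{c}1.png",s["img"][:,:,::-1])
    print(c,s["K"].tolist(),s["pose"].round(3).tolist(),{k for k in s})
    for l,z in (("key_a_top",62),("stop_key_top",62),("station",0),("cup",0),("stopper",0),("tape",0)):
        for d in finder.pinpoint(l,c)[:3]:
            p=np.array(d["at"])*[640,480]; print(l,d["confidence"],p.round(1),at_z(s,p,z).round(1))
E
```

```text
{'time': 0.0, 'joint_pos': array([ 6.16271224e+01,  7.51443130e+00,  8.53305460e+01, -7.60514874e-04,
        8.72614330e+01, -4.89033752e+00]), 'qd': array([-0.00604216,  0.05507083, -0.06692195,  0.04257592,  0.00702244,
       -0.01483345]), 'joint_efforts': array([-9.76453412e-04, -5.69422674e+01, -5.00529242e+01, -4.24160507e-04,
        1.51704153e-02,  1.83504591e-05]), 'tool_pos': array([238.77367736, 549.83493581, 230.23934909]), 'tcp_rot': array([-1.79893912e+02, -8.31453610e-03,  1.56517489e+02]), 'ft_force': array([ 0.0212219 , -0.61519992,  1.44212096]), 'wrist_torque': array([0.01570356, 0.02372525, 0.03206938]), 'grip_force': 0.0, 'finger_gap': 85.62390042728248}
scene [[515.8878362790321, 0.0, 320.14958433463977], [0.0, 515.8878362790321, 236.87955099369336], [0.0, 0.0, 1.0]] [[0.599, 0.453, -0.66, 21.692], [-0.8, 0.356, -0.482, -404.006], [0.016, 0.817, 0.576, 570.924], [0.0, 0.0, 0.0, 1.0]] {'pose', 'K', 'img'}
key_a_top 0.59 [317.4 245.2] [582.1  11.3  62. ]
stop_key_top 0.6 [301.5 262. ] [530.1   3.8  62. ]
station 0.58 [299.3 279.6] [551.3  25.9   0. ]
cup 0.92 [282.5 233.3] [639.9 138.6   0. ]
stopper 0.59 [307.7 338.7] [451.7 -70.1   0. ]
tape 0.69 [365.5 336.2] [ 509.1 -136.1    0. ]
tape 0.25 [307.1 337.9] [452.3 -68.4   0. ]
top [[511.9785577044621, 0.0, 328.89158871216137], [0.0, 511.9785577044621, 237.26920478666406], [0.0, 0.0, 1.0]] [[-0.004, 0.984, -0.176, 415.614], [-1.0, -0.004, 0.001, 1.792], [0.0, 0.176, 0.984, 893.1], [0.0, 0.0, 0.0, 1.0]] {'pose', 'K', 'img'}
key_a_top 0.65 [326.3 224.8] [585.1   5.3  62. ]
stop_key_top 0.47 [325.7 259.9] [526.5   6.5  62. ]
station 0.96 [315.2 250.2] [552.2  25.3   0. ]
cup 0.83 [254.7 204.5] [635.5 133.7   0. ]
stopper 0.6 [371.  306.6] [453.  -71.3   0. ]
tape 0.66 [410.3 271.8] [ 513.1 -141.2    0. ]
```

```bash
python3 - <<'E'
import cv2
a=cv2.imread("pics/top1.png")[170:340,220:440]; cv2.imwrite("pics/topc.png",cv2.resize(a,None,fx=3.5,fy=3.5,interpolation=2))
a=cv2.imread("pics/scene1.png")[160:370,180:440]; cv2.imwrite("pics/scenec.png",cv2.resize(a,None,fx=2.8,fy=2.8,interpolation=2))
E
```

```text
(no output)
```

View pics/topc.png

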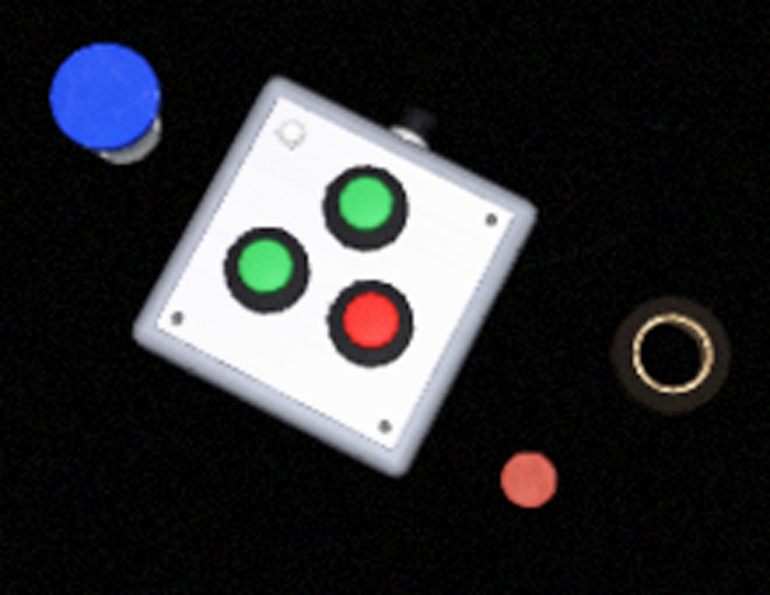

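View pics/scenec.png

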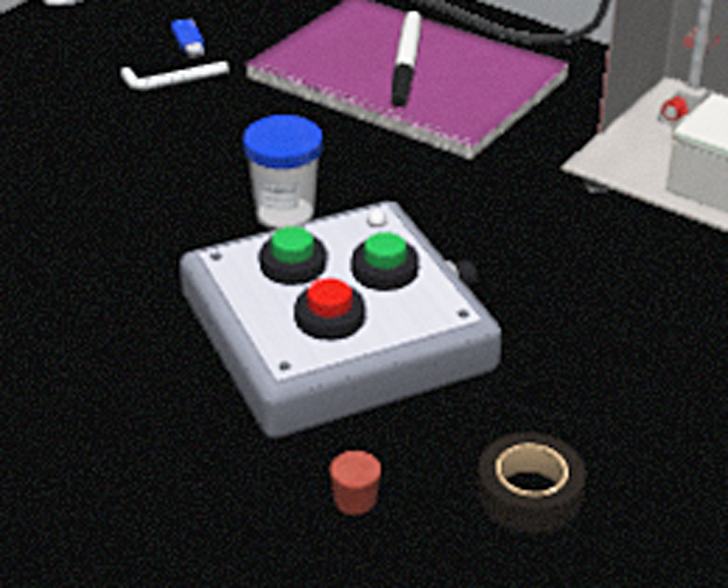

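The top crop shows two green keys at full-image pixels of about (324.6, 228) and (295.7, 245.7), and the red key at (326, 261.7). The scene crop confirms the layout, with the cup behind and left and the stopper and tape to the right. Next I'll refine with colour centroids.

```bash
python3 - <<'E'
from h import *
from scipy.spatial.transform import Rotation as R
for c in ("scene","top"):
    s=snapshot(c); h=cv2.cvtColor(s["img"],cv2.COLOR_RGB2HSV)
    m=cv2.inRange(h,(45,90,140 if c=="scene" else 60),(80,255,255))
    n,_,st,ce=cv2.connectedComponentsWithStats(m)
    g=[]
    for i in range(1,n):
        if st[i,4]>60: p=at_z(s,ce[i],62); g.append(p); print(c,ce[i].round(1),st[i],p.round(1))
    if len(g)==2:
        print("dist",np.linalg.norm(g[0]-g[1]),"mid",(g[0]+g[1])/2,"yaw",np.degrees(np.arctan2(*(g[0]-g[1])[[1,0]])))
q=sense(); Rm=R.from_euler("xyz",q["tcp_rot"],degrees=True).as_matrix(); print(Rm.round(3), np.degrees(np.arctan2(Rm[1,1],Rm[0,1])))
E
```

```text
scene [284. 245.] [277 241  15   9 106] [548.1  55.6  62. ]
scene [317.3 247. ] [311 243  14   9 101] [577.8   8.3  62. ]
dist 55.88844932528947 mid [562.96746871  31.95566953  62.        ] yaw 122.05098071910376
top [324.2 227.6] [316 220  17  16 208] [580.3   8.8  62. ]
top [295.5 245.6] [288 238  16  16 210] [550.5  56.1  62. ]
dist 55.89106594043392 mid [565.39944258  32.42476949  62.        ] yaw -57.738433800461564
[[-0.917  0.398  0.   ]
 [ 0.398  0.917  0.   ]
 [ 0.     0.    -1.   ]] 66.52037436045025
```

>>> {"name": "send_rows", "arguments": {"steps": [[[0.5,-0.9,0],[0,0,-0.1]],[[1.1,-1.7,0],[0,0,-0.2]],[[1.6,-2.6,0],[0,0,-0.32]],[[2.2,-3.5,0],[0,0,-0.43]],[[2.7,-4.3,0],[0,0,-0.54]],[[3.3,-5.2,0],[0,0,-0.65]],[[3.8,-6.0,0],[0,0,-0.76]],[[4.3,-6.9,0],[0,0,-0.87]],[[4.9,-7.8,0],[0,0,-0.98]],[[5.42,-8.64,0],[0,0,-1.08]]], "fingers": 0.51, "squeeze": 40}}

```text
time: 2.05
tool_pos: [402.2, 290.2, 231.5]
tcp_rot: [180.0, -0.0, 94.4]
ft_force: [-0.0, -0.3, 0.7]
finger_gap: 42.2
grip_force: 0.0
```

>>> {"name": "send_rows", "arguments": {"steps": [[[0.5,-0.9,0],[0,0,-0.11]],[[1.1,-1.7,0],[0,0,-0.22]],[[1.6,-2.6,-0.2],[0,0,-0.33]],[[2.2,-3.5,-0.5],[0,0,-0.44]],[[2.7,-4.3,-0.8],[0,0,-0.55]],[[3.3,-5.2,-1.2],[0,0,-0.66]],[[3.8,-6.0,-1.6],[0,0,-0.77]],[[4.3,-6.9,-2.0],[0,0,-0.88]],[[5.42,-8.63,-2.7],[0,0,-1.09]],[[5.42,-8.63,-2.7],[0,0,-1.09]]]}}

```text
time: 3.3
tool_pos: [564.4, 29.1, 148.2]
tcp_rot: [-180.0, 0.2, 31.8]
ft_force: [-0.3, -0.2, -1.0]
finger_gap: 41.6
grip_force: 0.0
```

>>> {"name": "send_rows", "arguments": {"steps": [[[0,0,0],[0,0,0]],[[0,0,0],[0,0,0]],[[0,0,0],[0,0,0]]]}}

```text
time: 3.68
tool_pos: [564.3, 33.3, 151.1]
tcp_rot: [180.0, -0.1, 32.3]
ft_force: [0.6, -0.3, 0.0]
finger_gap: 41.7
grip_force: 0.0
```

```bash
python3 - <<'E'
from h import *
from scipy.spatial.transform import Rotation as R
q=sense(); Rm=R.from_euler("xyz",q["tcp_rot"],degrees=True).as_matrix()
print({k:np.round(v,2) for k,v in q.items()}, np.degrees(np.arctan2(Rm[1,1],Rm[0,1])))
s=snapshot("wrist"); cv2.imwrite("pics/w1.png",s["img"][:,:,::-1])
print(s["K"].tolist(),s["pose"].round(3).tolist())
h=cv2.cvtColor(s["img"],cv2.COLOR_RGB2HSV)
m=cv2.inRange(h,(45,90,60),(80,255,255)); n,_,st,ce=cv2.connectedComponentsWithStats(m)
for i in range(1,n):
    if st[i,4]>60: print(ce[i].round(1),st[i],at_z(s,ce[i],62,True).round(1))
E
```

```text
{'time': np.float64(3.68), 'joint_pos': array([-1.830e+00,  5.010e+00,  9.641e+01,  1.000e-02,  7.852e+01,
        5.586e+01]), 'qd': array([-0.19,  0.16,  0.07, -0.02, -0.  ,  0.04]), 'joint_efforts': array([-2.100e-01, -5.269e+01, -4.824e+01, -1.000e-02, -0.000e+00,
       -1.000e-02]), 'tool_pos': array([564.28,  33.27, 151.1 ]), 'tcp_rot': array([ 1.7997e+02, -6.0000e-02,  3.2310e+01]), 'ft_force': array([ 0.62, -0.27,  0.01]), 'wrist_torque': array([-0.  ,  0.03,  0.  ]), 'grip_force': np.float64(0.0), 'finger_gap': np.float64(41.7)} -57.688441064646035
[[371.64829954431775, 0.0, 318.94410294356265], [0.0, 371.64829954431775, 246.2127509497323], [0.0, 0.0, 1.0]] [[0.534, 0.804, 0.26, 632.337], [-0.845, 0.508, 0.165, 75.217], [0.001, -0.308, 0.951, 293.878], [0.0, 0.0, 0.0, 1.0]]
[279.  247.1] [ 260  227   39   40 1207] [554.4  56.8  62. ]
[361.9 247. ] [ 343  227   39   40 1198] [583.6  10.7  62. ]
```

View pics/w1.png

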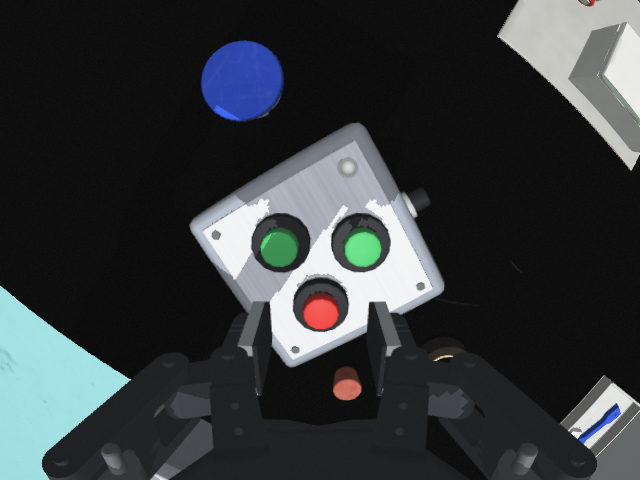

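The wrist view shows the green keys at (279, 247) and (362, 247), centred between the fingers (column about 319). The red key is at (321, 312), clear of the finger line. Now I'll lower the arm close to the keys.

>>> {"name": "send_rows", "arguments": {"steps": [[[0.06,0.02,-0.6],[0,0,0]],[[0.06,0.02,-1.2],[0,0,0]],[[0.06,0.02,-1.8],[0,0,0]],[[0.06,0.02,-2.3],[0,0,0]],[[0.06,0.02,-2.6],[0,0,0]],[[0.06,0.02,-2.7],[0,0,0]],[[0.06,0.02,-2.7],[0,0,0]],[[0.06,0.02,-2.7],[0,0,0]]]}}

```text
time: 4.72
tool_pos: [566.7, 32.8, 70.1]
tcp_rot: [180.0, -0.1, 32.2]
ft_force: [0.3, 0.1, -0.8]
finger_gap: 41.8
grip_force: 0.0
```

```bash
python3 - <<'E'
from h import *
q=sense(); print({k:np.round(q[k],2) for k in("time","tool_pos","ft_force","finger_gap")})
a=[cv2.resize(snapshot(c)["img"][y:y+120,x:x+140],(800,600) if 0 else (390,334),interpolation=2) for c,x,y in(("scene",230,180),("top",240,180))]
cv2.imwrite("pics/c2.png",np.hstack(a)[:,:,::-1]); cv2.imwrite("pics/w2.png",snapshot("wrist")["img"][:,:,::-1])
E
```

```text
{'time': np.float64(4.72), 'tool_pos': array([566.66,  32.83,  70.12]), 'ft_force': array([ 0.26,  0.06, -0.75]), 'finger_gap': np.float64(41.8)}
```

View pics/c2.png

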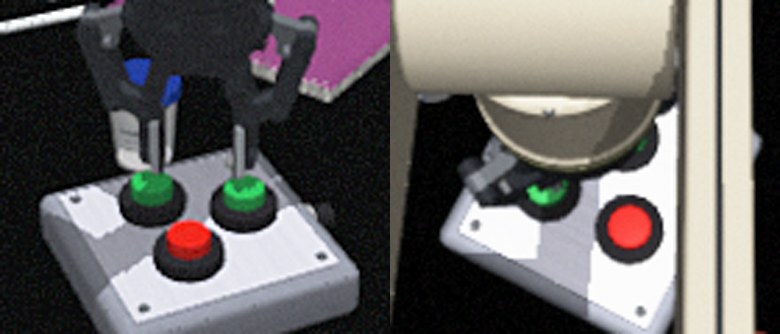

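View pics/w2.png

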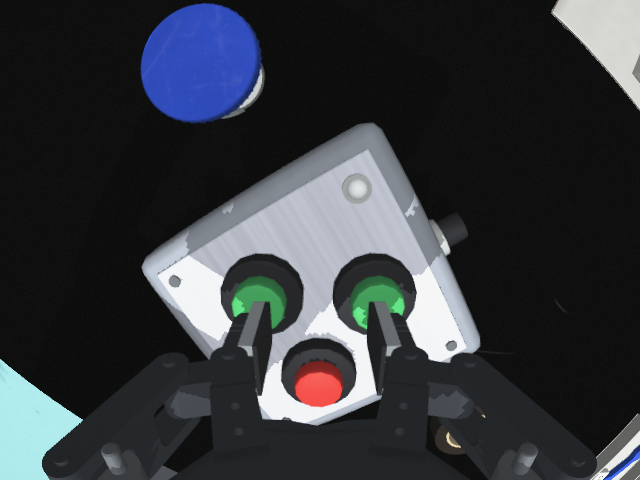

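The fingertips sit over the two green key centres: wrist view left tip at (260, 305) on the key at (259, 300), right tip at (382, 305) on the key at (378, 300). The cup and red key are clear. I'll press gently and watch the force.

>>> {"name": "send_rows", "arguments": {"steps": [[[0,0,-0.1],[0,0,0]],[[0,0,-0.2],[0,0,0]],[[0,0,-0.3],[0,0,0]],[[0,0,-0.4],[0,0,0]],[[0,0,-0.4],[0,0,0]]]}}

```text
time: 5.5
tool_pos: [565.9, 32.8, 57.4]
tcp_rot: [-180.0, 0.0, 32.2]
ft_force: [-2.1, -0.3, 6.6]
finger_gap: 41.7
grip_force: 3.0
```

>>> {"name": "send_rows", "arguments": {"steps": [[[0,0,-0.05],[0,0,0]],[[0,0,-0.1],[0,0,0]],[[0,0,-0.1],[0,0,0]]]}}

```text
time: 5.88
tool_pos: [566.0, 32.8, 54.9]
tcp_rot: [-180.0, 0.0, 32.2]
ft_force: [-4.9, -0.5, 7.9]
finger_gap: 41.9
grip_force: 4.4
```

>>> {"name": "send_rows", "arguments": {"steps": [[[0,0,-0.03],[0,0,0]],[[0,0,-0.06],[0,0,0]],[[0,0,-0.06],[0,0,0]],[[0,0,-0.06],[0,0,0]]]}}

```text
time: 6.38
tool_pos: [566.1, 32.8, 54.2]
tcp_rot: [180.0, 0.0, 32.2]
ft_force: [-9.5, 0.4, 17.8]
finger_gap: 42.8
grip_force: 8.8
```

>>> {"name": "send_rows", "arguments": {"steps": [[[0,0,-0.02],[0,0,0]],[[0,0,-0.04],[0,0,0]],[[0,0,-0.04],[0,0,0]],[[0,0,-0.04],[0,0,0]]]}}

```text
time: 6.88
tool_pos: [566.1, 32.8, 54.1]
tcp_rot: [180.0, 0.0, 32.2]
ft_force: [-15.3, -0.8, 27.3]
finger_gap: 41.7
grip_force: 13.5
```

Stiff contact at about 27 N suggests both keys are bottomed. I'll check that the load is symmetric and look at the picture.

```bash
python3 - <<'E'
from h import *
q=sense(); print({k:np.round(q[k],2) for k in("time","tool_pos","tcp_rot","ft_force","wrist_torque","finger_gap")})
t=q["wrist_torque"]; u=np.array([np.cos(np.radians(-57.8)),np.sin(np.radians(-57.8))]); print("moment along tool y",t[:2]@u,"across",t[1]*u[0]-t[0]*u[1])
a=[cv2.resize(snapshot(c)["img"][y:y+90,x:x+100],(400,360),interpolation=2) for c,x,y in(("scene",250,205),("wrist",0,0))][:1]
w=snapshot("wrist")["img"][230:390,190:450]
cv2.imwrite("pics/c3.png",np.hstack([a[0],cv2.resize(w,(400,360))])[:,:,::-1])
E
```

```text
{'time': np.float64(6.88), 'tool_pos': array([566.14,  32.8 ,  54.07]), 'tcp_rot': array([1.7999e+02, 1.0000e-02, 3.2200e+01]), 'ft_force': array([-15.28,  -0.81,  27.25]), 'wrist_torque': array([-0.06,  2.64, -0.  ]), 'finger_gap': np.float64(41.65)}
moment along tool y -2.268932317452535 across 1.3543503873888705
```

View pics/c3.png

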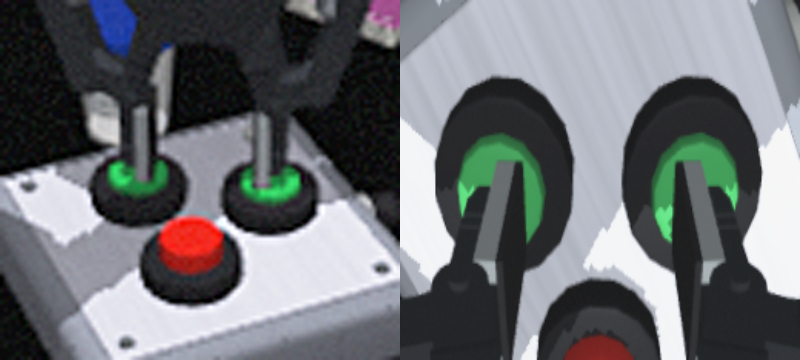

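Both keys look flush above their collars, at equal heights, and the red key is up. The torque about x is near zero, so the load is shared evenly and each key takes about 13 N, well above the 5 N needed. I'll hold for over 3 s.

>>> {"name": "send_rows", "arguments": {"steps": [[[0,0,0],[0,0,0]],[[0,0,0],[0,0,0]],[[0,0,0],[0,0,0]],[[0,0,0],[0,0,0]],[[0,0,0],[0,0,0]],[[0,0,0],[0,0,0]],[[0,0,0],[0,0,0]],[[0,0,0],[0,0,0]],[[0,0,0],[0,0,0]],[[0,0,0],[0,0,0]]]}}

```text
time: 8.28
tool_pos: [566.1, 32.8, 54.0]
tcp_rot: [180.0, 0.0, 32.2]
ft_force: [-14.6, -0.0, 27.4]
finger_gap: 42.0
grip_force: 13.5
```

>>> {"name": "send_rows", "arguments": {"steps": [[[0,0,0],[0,0,0]],[[0,0,0],[0,0,0]],[[0,0,0],[0,0,0]],[[0,0,0],[0,0,0]],[[0,0,0],[0,0,0]],[[0,0,0],[0,0,0]],[[0,0,0],[0,0,0]],[[0,0,0],[0,0,0]],[[0,0,0],[0,0,0]],[[0,0,0],[0,0,0]]]}}

```text
time: 9.52
tool_pos: [566.1, 32.8, 54.0]
tcp_rot: [180.0, 0.0, 32.2]
ft_force: [-15.1, -0.6, 27.7]
finger_gap: 41.7
grip_force: 13.5
```

>>> {"name": "send_rows", "arguments": {"steps": [[[0,0,0],[0,0,0]],[[0,0,0],[0,0,0]],[[0,0,0],[0,0,0]],[[0,0,0],[0,0,0]],[[0,0,0],[0,0,0]],[[0,0,0],[0,0,0]],[[0,0,0],[0,0,0]],[[0,0,0],[0,0,0]]]}}

```text
time: 10.52
tool_pos: [566.2, 32.8, 54.1]
tcp_rot: [180.0, 0.0, 32.2]
ft_force: [-14.9, -1.3, 26.6]
finger_gap: 41.7
grip_force: 13.5
```

>>> {"name": "send_rows", "arguments": {"steps": [[[0,0,0.1],[0,0,0]],[[0,0,0.3],[0,0,0]],[[0,0,0.7],[0,0,0]],[[0,0,1.3],[0,0,0]],[[0,0,2.0],[0,0,0]],[[0,0,3.0],[0,0,0]],[[0,0,4.0],[0,0,0]],[[0,0,4.0],[0,0,0]],[[0,0,4.0],[0,0,0]]]}}

```text
time: 11.65
tool_pos: [565.9, 32.8, 171.2]
tcp_rot: [180.0, -0.0, 32.2]
ft_force: [-0.9, -0.2, -1.3]
finger_gap: 41.8
grip_force: 0.0
```

```bash
python3 - <<'E'
from h import *
cv2.imwrite("pics/end.png",cv2.resize(snapshot("scene")["img"][150:380,180:440],(680,600),interpolation=2)[:,:,::-1])
q=sense(); print({k:np.round(q[k],2) for k in("time","tool_pos","ft_force","qd")})
E
```

```text
{'time': np.float64(11.7), 'tool_pos': array([565.43,  32.87, 170.41]), 'ft_force': array([0.7 , 0.26, 0.53]), 'qd': array([-0.01,  0.63,  0.51, -0.  , -0.05,  0.  ])}
```

View pics/end.png

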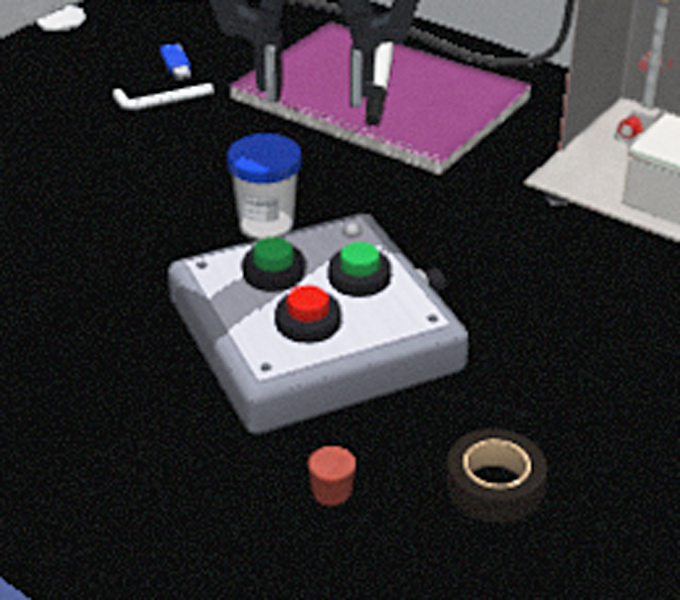

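Both green keys are back up at (274, 250) and (360, 258). The cup, stopper and tape have not moved, and the gripper is clear.

```bash
python3 -c "
from bench import order; print(order.hand_in())"
```

```text
the job is handed in; nothing more can be done
None
```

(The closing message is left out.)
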